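# Start the clamp nut

## Robot

A 6-joint arm with a two-finger parallel gripper is mounted at the origin on the work surface; the furniture and walls round the work are solid. World frame = base frame: x ahead of the robot, y to its left, z up, the work surface at z = 0. Lengths are in m, angles in rad, forces in N, time in s.
With the tool pointing down it reaches from about 0.275 to 0.975 m from the base axis. Payload 8.4 kg.
Tool frame: the origin (TCP) lies at the very end of the fingers, on their centre line; the grasp point (between the pads) lies behind it (ctrl.pinch_z is the z of the grasp point in the tool frame, in m); z points along the fingers, y is the line along which they close (so a half turn about z gives the same grasp; the last joint's range is limited). The gripper opens to 92 mm and grips with 3 to 60 N. Pads are 20 mm wide; open, the fingers measure 128 mm over their backs; the gripper's body (75 mm by 189 mm) begins 69 mm behind the grasp point.
Start: joints at [-1.104, 0.353, 1.633, -0, 1.155, -0.002], TCP at [0.282, -0.558, 0.215] pointing down, gripper open.
Joint ranges: [-2.63, 2.63], [-0.92, 2.1], [0.06, 2.66], [-1.3, 4.44], [0, 2.69], [-3.02, 3.02]. Speed limits (rad/s): [2.22, 2.22, 2.79, 3.14, 3.14, 3.14].

## Interface

Orientations are given as a unit quaternion [w, x, y, z].
In Python, from workcell import ctrl, optics gives the robot as it stands.
- The arm moves only by the shell command python3 -m crank 'ROWS' [FORCE]. ROWS is JSON, a list of rows, each a list of 3 entries, a list of its own where there are three numbers: the closure, from 0 (fully open) to 1 (shut), then the shift along the tool's x, y, z in units of 15 cm (1.0 is 15 cm), then the turn, a rotation vector about the tool's x, y, z in units of 0.5 rad (1.0 is 0.5 rad). In form: [[claw, [tx, ty, tz], [rx, ry, rz]], ...]. A call has 1 to 10 rows; each row is the pose to reach, as a shift and turn from the pose commanded when the call began, along the tool's axes at that moment; what a row does not reach only later rows make up. A row lasts 1/12 s, in which the tool goes at most 41.7 mm and 7.16 degrees, less where a joint would pass 70% of its speed; a pose out of reach is approached as far as the arm can. A call with a number of a shift or a turn outside -1 to 1 is refused whole. A call with a gripper value outside its range is refused whole. The fingers move at their own pace and stop on an object; FORCE is the grip in N (left out, the last holds). Time passes only in rows, so rows that repeat a pose let the fingers close. It gives the time, the measured TCP pose, the force, the opening and the grip force at its end, in the units of the state.
- ctrl.sense(): the state, without advancing time (a new reading comes with each control period).
- optics.grab_frame(name): name is "scene" or "top" or "wrist"; returns a dict with "pixels" (384x512x3 uint8, blue, green, red), "fx", "fy", "cx", "cy" (pixels), "eye" and "attitude" of the camera in the world; the wrist camera has in their place "hand_eye" (4x4, takes a point from camera to tool coordinates, whose origin is the TCP and whose axes are the flange's). Camera axes: x right, y down, z forward; pixel columns grow to the right and rows downward; lengths in m; the calibration is good to about 2 mm. The wrist camera is an equidistant fisheye: a pixel r from the principal point sees the ray r / f radians off the axis. A picture is of the moment at which its call begins: read the wrist's pose just before it. There is no depth.
- ctrl.sign_off(): hands the job in; it is judged then, once.
Trained networks look in the newest picture that a camera, given by its name, has taken for a name from the list of things; names that differ only in an ending like _2 or _b are one class to them, and where a whole thing is asked for, a point or a joint stands for the part that bears it (a point fixed in the world has none). Each returns a list of dicts, best first, with "p" (0 to 1); they miss things now and then, are a little off and sometimes report something else, mostly with a low value. They report only what shows in the picture. A call takes as long as a camera call. They do not tell look-alikes from the thing itself.
- optics.spot_in(camera, thing): "location" ([x, y, z] in m, in world coordinates, good to about 4 mm: the middle of the surface that is visible of it).
- optics.tip_of(camera, thing): "location" ([x, y, z] in m, in world coordinates, good to about 4 mm: a listed point, or the origin of a listed thing).
The state is a dict: "clock": time; "q": joint angles; "dq": joint speeds; "effort": joint torques, N m; "ee_pos": TCP position; "tcp_rot": TCP orientation; "ft_force": force on the tool from outside, world axes, zero at the start; "torque": the same for the moment, N m; "finger_gap": finger opening in m; "finger_force": force on a finger pad.
Only numpy, scipy, OpenCV 4.12 (cv2) and the standard library are available. Lean on these libraries where they do the work, as an engineer would, in place of code of your own. Each camera call takes 0.05 s, during which the arm holds its last target. There are 200 camera calls.

## Task

Start the big flange nut on the fixture's stud and run it down: put it flange down over the stud, back it off gently (anticlockwise seen from above) until the thread drops in, then turn it clockwise until its flange lies flat on the washer, and let go. Never force it, neither down nor round (turned clockwise too early it jams), and leave the loose things lying around where they are.

Things in the scene. Friction and masses are not known exactly. Their poses are not given: they have to be found in the camera images.
- nut: Bare steel hexagon flange nut, loose, flange down: 46 mm across flats, 34 mm high; round flange 56 mm wide, 6 mm high; flats from 6 to 34 mm up, facing its x axis and every 60 degrees. About 0.2 kg. Origin: centre of the underside, z up. Bore 34 mm, 26 mm in the top 8 mm. Inside, three thread lugs 120 degrees apart (one at +x), 4.4 mm thick, 8 mm up, reach in to 13.2 mm from the axis.
- washer_top (a point): Centre of the washer's top face (steel, 60 mm wide, on the fixture's strap, 46 mm above the bench), on the stud's axis; z up; does not move. The nut's underside stands 11 mm above it while the lugs lie on the thread's flat top (15 mm on a stop tooth), 2.5 to 4 mm when the thread has dropped in, 0 when run down: 35 to 55 degrees clockwise from the drop; some 17 degrees more and it binds.
- stud_tip (a point): Top of the bare steel stud, on its axis, 48.5 mm above the washer; z up; does not move. The stud is fixed: a smooth pilot 24.4 mm thick, tapered in its last 6.5 mm; low on it a coarse right-hand thread 32.4 mm wide with a flat top 16.5 mm above the washer.
- thread_top (a point): Centre of the thread's flat top, 16.5 mm above the washer. Three starts, 25 mm lead; which way they point is unknown and changes. Each has an entry gap (16 degrees free play for a lug) with a stop tooth, 4 mm above the thread's top, on its anticlockwise side. A nut turned anticlockwise drops in within 120 degrees, then meets the tooth; clockwise before that it jams on a tooth.
- fixture: Fixed clamping fixture: grey plate 90 x 195 x 14 mm; an iron head held under a dark strap, 43 mm high over the strap. Origin: on the bench under the stud's axis. The iron head lies toward -y, its hosel ending 160 mm toward -y and 60 mm toward -x; the plate ends 75 mm toward +y. Only the stud stands higher than the washer.
- ring_gauge: Plain round steel ring gauge, 44 mm wide, 14 mm high, loose: leave it. Origin: centre of its underside.
- black_tape: Roll of black tape, 59 mm wide, 19 mm high, loose: leave it. Origin: centre of its underside.
Not all that is in view belongs to the job. Of the things like the nut, leave any that is pink; of the rest the larger one is meant.

How it is judged:
By the outcome, as a careful person would: the job done as asked, in the order asked, and still so for the second after the job is handed in, with the robot touching nothing.
It also fails if it takes over 64 s, if anything falls off the work surface, if the arm or the gripper's body presses on something with over 40 N, if the wrist force passes 120 N, or if a joint passes its speed limit or range.

## Working session

There is one attempt and no reset: what is moved stays moved. The work goes in short steps, Python scripts to look and compute and a shell command to move; the robot and the scene stay as the last step left them, time stands still between calls to the robot, and variables do not carry over. Pictures are saved under pics/ and viewed, at most 10 in all, crops included, and the job is handed in when it is done.

```bash
mkdir -p pics; cat > h.py <<'E'
from workcell import ctrl, optics
import numpy as np, cv2
E
python3 - <<'E'
from h import *
s=ctrl.sense(); print({k:np.round(v,3) for k,v in s.items()}, ctrl.pinch_z)
a=optics.grab_frame("top"); b=optics.grab_frame("scene")
cv2.imwrite("pics/a.png",cv2.resize(a["pixels"],(800,600))); cv2.imwrite("pics/b.png",cv2.resize(b["pixels"],(800,600)))
def px(f,p):
    R=np.array(f["attitude"]); 
    if R.size==4:
        from scipy.spatial.transform import Rotation as Ro
        R=Ro.from_quat(np.roll(R,-1)).as_matrix()
    c=R.T@(np.array(p)-f["eye"]); return np.round([(f["fx"]*c[0]/c[2]+f["cx"])*800/512,(f["fy"]*c[1]/c[2]+f["cy"])*600/384])
print(a["eye"],a["attitude"])
for cam,f in (("top",a),("scene",b)):
    for t in ("nut","washer_top","stud_tip","fixture","ring_gauge","black_tape"):
        for d in optics.tip_of(cam,t): print(cam,t,round(d["p"],2),np.round(d["location"],3),px(f,d["location"]))
E
```

```text
{'clock': np.float64(0.0), 'q': array([-1.104,  0.354,  1.634, -0.   ,  1.155, -0.002]), 'dq': array([-0.   , -0.   , -0.   , -0.   ,  0.   , -0.001]), 'effort': array([ 2.0000e-03, -5.9383e+01, -3.3422e+01,  7.0000e-02,  2.3000e-02,
       -0.0000e+00]), 'ee_pos': array([ 0.282, -0.557,  0.214]), 'tcp_rot': array([-0.001,  0.973,  0.232, -0.   ]), 'ft_force': array([ 0.715, -0.337, -0.089]), 'torque': array([-0.034, -0.028, -0.037]), 'finger_force': np.float64(0.0), 'finger_gap': np.float64(0.092)} -0.0187
[0.38767268 0.11970229 0.91674564] [ 0.05296219 -0.69943324  0.70846015 -0.07792544]
top nut 0.9 [ 0.531  0.133 -0.001] [365. 331.]
top nut 0.7 [ 0.444  0.295 -0.002] [241. 399.]
top nut 0.66 [ 0.514 -0.099  0.002] [542. 341.]
top nut 0.64 [0.546 0.264 0.004] [265. 320.]
top washer_top 0.72 [ 0.512 -0.096  0.046] [547. 338.]
top stud_tip 0.78 [ 0.519 -0.096  0.092] [556. 326.]
top fixture 0.63 [ 0.516 -0.099  0.003] [542. 340.]
top ring_gauge 0.78 [ 0.416  0.096 -0.001] [395. 419.]
top black_tape 0.57 [0.655 0.212 0.004] [306. 239.]
top black_tape 0.25 [0.542 0.262 0.004] [267. 322.]
scene nut 0.73 [ 0.53   0.133 -0.003] [376. 322.]
scene nut 0.72 [ 0.55   0.264 -0.001] [333. 261.]
scene nut 0.62 [0.444 0.298 0.001] [265. 282.]
scene washer_top 0.63 [ 0.516 -0.097  0.044] [480. 425.]
scene stud_tip 0.85 [ 0.517 -0.098  0.094] [486. 410.]
scene stud_tip 0.26 [0.416 0.1   0.003] [328. 380.]
scene fixture 0.65 [ 0.511 -0.102 -0.   ] [477. 443.]
scene ring_gauge 0.73 [ 0.415  0.096 -0.002] [329. 384.]
scene ring_gauge 0.61 [ 0.515 -0.096  0.094] [484. 410.]
scene black_tape 0.66 [0.648 0.205 0.002] [404. 250.]
```

View pics/a.png

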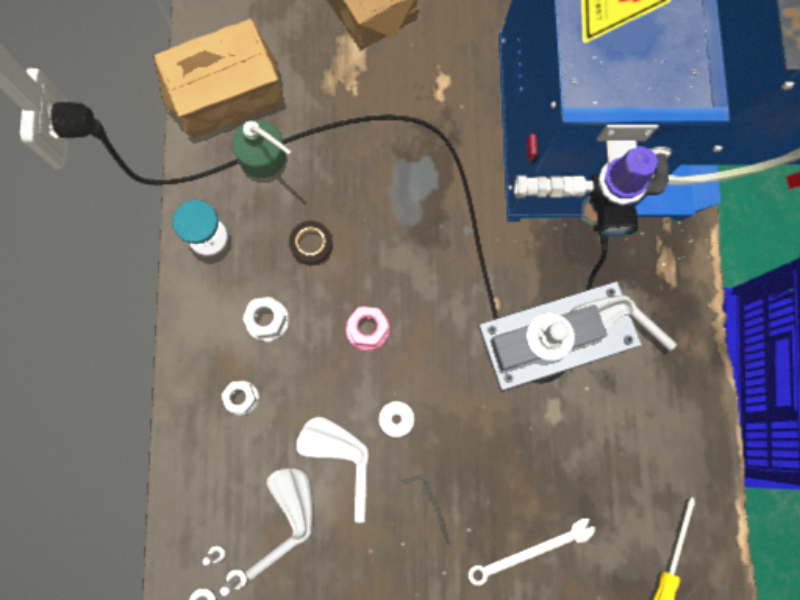

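View pics/b.png

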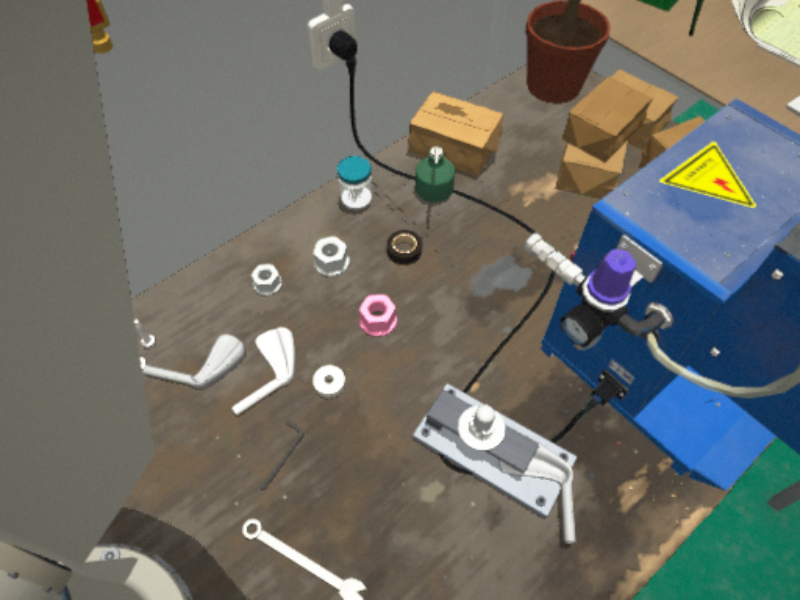

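The large bare nut is at top view (265,319) and scene view (330,257), world about (0.548, 0.264). The pink nut is at (368,328) and the small one at (240,398). The stud is at (555,327). A machine with a purple-capped regulator stands close to it, so I'll triangulate the regulator's clearance.

```bash
cat >> h.py <<'E'
from scipy.spatial.transform import Rotation as Ro
def rot(q): return Ro.from_quat(np.roll(q,-1)).as_matrix()
def ray(f,u,v):
    d=rot(f["attitude"])@np.array([(u-f["cx"])/f["fx"],(v-f["cy"])/f["fy"],1]); return np.array(f["eye"]),d/np.linalg.norm(d)
def tri(fa,a,fb,b):
    (p,d),(q,e)=ray(fa,*a),ray(fb,*b)
    t=np.linalg.lstsq(np.c_[d,-e],q-p,rcond=None)[0]; x,y=p+t[0]*d,q+t[1]*e
    return (x+y)/2,np.linalg.norm(x-y)
def mv(target,yaw=None):
    "rows units to a target TCP, tool y line at yaw (mod 180, nearest), tool down"
    s=ctrl.sense(); R=rot(s["tcp_rot"]); d=R.T@(np.array(target)-s["ee_pos"])
    y=R[:,1]; cur=np.degrees(np.arctan2(y[1],y[0]))
    print("t",round(s["clock"],2),"pos",np.round(s["ee_pos"],4),"yaw_y",round(cur,1),"q6",round(s["q"][5],2),"F",np.round(s["ft_force"],1),"shift units",np.round(d/.15,3))
    if yaw is not None:
        for k in (0,): 
            dy=(yaw-cur+90)%180-90
            Rt=Ro.from_euler("z",dy,degrees=True).as_matrix()@R
            print("turn units",np.round(Ro.from_matrix(R.T@Rt).as_rotvec()/.5,3),"deg",round(dy,1))
E
python3 - <<'E'
from h import *
a=optics.grab_frame("top"); b=optics.grab_frame("scene")
k=.64
for n,A,B in (("gauge",(612,215),(580,325)),("cap",(632,165),(615,265)),("conn",(518,187),(533,241)),("gaugebot",(600,232),(575,340)),("nut top",(265,316),(330,248)),("stud",(556,327),(486,408))):
    print(n,*tri(a,(A[0]*k,A[1]*k),b,(B[0]*k,B[1]*k)))
f=a["pixels"]; c=f[180:228,146:194]; c2=f[195:235,145:]
cv2.imwrite("pics/c.png",cv2.resize(c,(576,576),interpolation=cv2.INTER_CUBIC))
mv([.548,.264,.16])
E
```

```text
gauge [ 0.61253003 -0.12546427  0.2251853 ] 0.0035534522814215158
cap [ 0.63745446 -0.1210182   0.3048467 ] 0.001692763500867137
conn [ 0.63647192 -0.02465365  0.25163026] 0.0025745560090356134
gaugebot [ 0.60852689 -0.12519323  0.19339884] 0.006514572572306778
nut top [0.54412381 0.25852541 0.04174543] 0.00013888640662249505
stud [ 0.51845925 -0.09590655  0.09317723] 0.0008740464565727461
t 0.8 pos [ 0.2824 -0.5576  0.2146] yaw_y -63.1 q6 -0.0 F [ 0.4  0.1 -0.5] shift units [ 4.054 -4.086  0.364]
```

```bash
for i in 1 2 3; do :; done
python3 -m crank '[[0,[1,-1,0],[0,0,0]],[0,[1,-1,0],[0,0,0]],[0,[1,-1,0],[0,0,0]],[0,[1,-1,0],[0,0,0]],[0,[1,-1,0],[0,0,0]],[0,[1,-1,0],[0,0,0]]]'
python3 -m crank '[[0,[1,-1,0],[0,0,0]],[0,[1,-1,0],[0,0,0]],[0,[1,-1,0],[0,0,0]],[0,[1,-1,0],[0,0,0]],[0,[1,-1,0],[0,0,0]],[0,[1,-1,0],[0,0,0]]]'
python3 -m crank '[[0,[1,-1,0],[0,0,0]],[0,[1,-1,0],[0,0,0]],[0,[1,-1,0],[0,0,0]],[0,[1,-1,0],[0,0,0]],[0,[1,-1,0],[0,0,0]],[0,[1,-1,0],[0,0,0]]]'
python3 -m crank '[[0,[0.9,-0.9,0.3],[0,0,0]],[0,[0.9,-0.9,0.3],[0,0,0]],[0,[0.9,-0.9,0.3],[0,0,0]],[0,[0.9,-0.9,0.3],[0,0,0]],[0,[0.9,-0.9,0.3],[0,0,0]],[0,[0.9,-0.9,0.3],[0,0,0]],[0,[0.9,-0.9,0.3],[0,0,0]]]'
python3 - <<'E'
from h import *
w=optics.grab_frame("wrist"); print(np.round(w["hand_eye"],3),w["fx"],w["cx"],w["cy"])
cv2.imwrite("pics/w.png",w["pixels"])
for d in optics.tip_of("wrist","nut"): print(round(d["p"],2),np.round(d["location"],4))
mv([.546,.262,.16])
E
```

```text
clock: 1.3
ee_pos: [0.3491, -0.3506, 0.2145]
tcp_rot: [-0.001, 0.972, 0.233, 0.0]
ft_force: [0.7, -0.5, 0.4]
finger_gap: 0.0924
finger_force: 0.0
clock: 1.8
ee_pos: [0.4159, -0.1496, 0.2149]
tcp_rot: [-0.001, 0.972, 0.234, 0.001]
ft_force: [-0.6, -0.1, -0.5]
finger_gap: 0.0916
finger_force: 0.0
clock: 2.3
ee_pos: [0.4828, 0.0519, 0.215]
tcp_rot: [-0.001, 0.972, 0.234, 0.001]
ft_force: [0.2, -0.2, -0.2]
finger_gap: 0.0917
finger_force: 0.0
clock: 2.88
ee_pos: [0.5401, 0.2287, 0.1688]
tcp_rot: [0.0, 0.972, 0.233, -0.001]
ft_force: [0.1, -0.6, -0.3]
finger_gap: 0.0919
finger_force: 0.0
[[ 0.    -0.96  -0.28   0.077]
 [ 1.    -0.     0.    -0.001]
 [-0.    -0.28   0.96  -0.17 ]
 [ 0.     0.     0.     1.   ]] 297.3186396354542 252.65921951875703 191.04737890618281
0.78 [ 0.5468  0.2643 -0.0037]
0.68 [ 5.328e-01  1.349e-01 -5.000e-04]
0.57 [ 0.4462  0.2946 -0.0029]
t 2.98 pos [0.5398 0.2272 0.1695] yaw_y -63.2 q6 1.5 F [-0.8 -0.9  0.7] shift units [ 0.142 -0.188  0.063]
```

View pics/w.png

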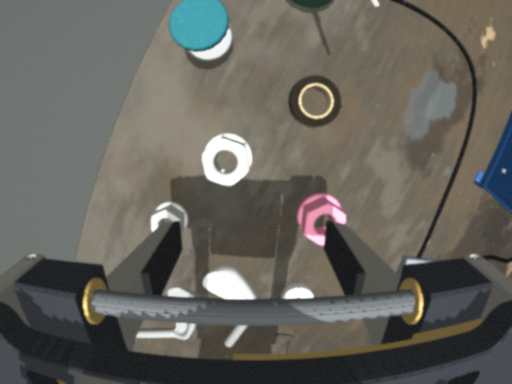

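In the wrist picture the large nut is at (227,159), the pink one at (322,215) and the small one at (170,213). I'll rectify the nut's top plane to get its yaw.

```bash
cat >> h.py <<'E'
def rectify(c,z,half=.04,n=560):
    s=ctrl.sense(); w=optics.grab_frame("wrist")
    g=np.linspace(-half,half,n); X,Y=np.meshgrid(c[0]+g,c[1]-g)   # image right=+x, up=+y
    P=np.stack([X,Y,np.full_like(X,z)],-1)
    t=(P-s["ee_pos"])@rot(s["tcp_rot"]); H=np.array(w["hand_eye"])
    q=(t-H[:3,3])@H[:3,:3]; r=np.hypot(q[...,0],q[...,1]); th=np.arctan2(r,q[...,2])
    return cv2.remap(w["pixels"],(w["cx"]+w["fx"]*th*q[...,0]/r).astype(np.float32),(w["cy"]+w["fy"]*th*q[...,1]/r).astype(np.float32),cv2.INTER_CUBIC)
E
python3 - <<'E'
from h import *
cv2.imwrite("pics/n.png",rectify([.546,.263],.034))
E
```

```text
(no output)
```

View pics/n.png

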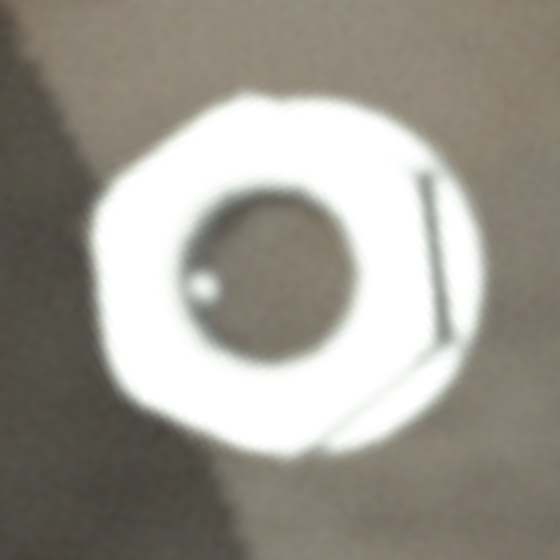

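Nut axis at (0.5446, 0.2637); flat normals at about 6.3° mod 60. I'll grip with the tool y at 66.3°, which also keeps the camera away from the regulator at the stud.

```bash

python3 -m crank '[[0,[0,0,0],[0,0,-1]],[0,[0,0,0],[0,0,-1]],[0,[0,0,0],[0,0,-1]],[0,[0,0,0],[0,0,-1]]]' >/dev/null
python3 -m crank '[[0,[0,0,0],[0,0,-1]],[0,[0,0,0],[0,0,-1]],[0,[0,0,0],[0,0,-1]],[0,[0,0,0],[0,0,-1]]]' >/dev/null
python3 -m crank '[[0,[0,0,0],[0,0,-1]],[0,[0,0,0],[0,0,-1]],[0,[0,0,0],[0,0,-1]],[0,[0,0,0],[0,0,-1]]]' >/dev/null
python3 -m crank '[[0,[0,0,0],[0,0,-1]],[0,[0,0,0],[0,0,-1]],[0,[0,0,0],[0,0,-1]],[0,[0,0,0],[0,0,-1]],[0,[0,0,0],[0,0,-1]]]' 
python3 - <<'E'
from h import *
mv([.5446,.2637,.11],66.3)
E
```

```text
clock: 4.45
ee_pos: [0.5401, 0.227, 0.1703]
tcp_rot: [0.0, 0.328, 0.945, 0.0]
ft_force: [-0.6, -0.3, -0.6]
finger_gap: 0.0917
finger_force: 0.0
t 4.45 pos [0.5401 0.227  0.1703] yaw_y 51.7 q6 -0.51 F [-0.6 -0.3 -0.6] shift units [0.128 0.21  0.402]
turn units [-0.    0.   -0.51] deg 14.6
```

```bash

python3 -m crank '[[0,[0.128,0.21,0.4],[0,0,-0.51]],[0,[0.128,0.21,0.4],[0,0,-0.51]],[0,[0.128,0.21,0.4],[0,0,-0.51]],[0,[0.128,0.21,0.4],[0,0,-0.51]]]' 
python3 - <<'E'
from h import *
cv2.imwrite("pics/n2.png",rectify([.5446,.2637],.034))
mv([.5446,.2637,.009],66.3)
E
```

```text
clock: 4.78
ee_pos: [0.5438, 0.2642, 0.1089]
tcp_rot: [-0.001, 0.21, 0.978, -0.001]
ft_force: [0.7, -0.2, 0.4]
finger_gap: 0.0922
finger_force: 0.0
t 4.83 pos [0.5446 0.2643 0.1101] yaw_y 65.7 q6 -0.7 F [-0.1 -0.1  0.2] shift units [-0.002 -0.003  0.674]
turn units [ 0.   -0.   -0.02] deg 0.6
```

View pics/n2.png

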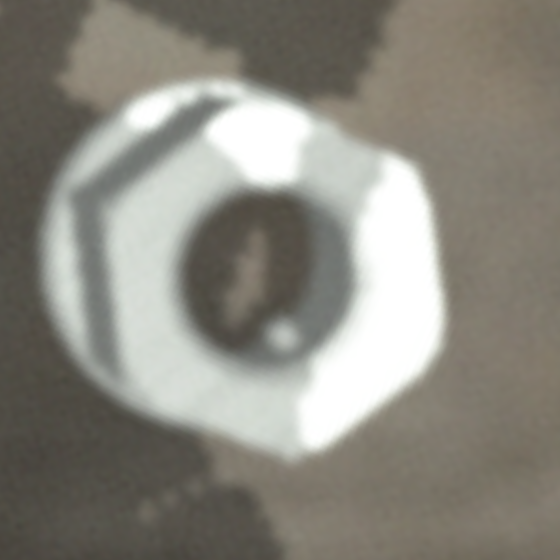

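Nut bore centre at pixel (265,275). Averaging the two opposite views gives (0.5435, 0.264). Descending to grip.

```bash

python3 -m crank '[[0,[0.006,-0.005,0.25],[0,0,-0.03]],[0,[0.006,-0.005,0.5],[0,0,-0.03]],[0,[0.006,-0.005,0.67],[0,0,-0.03]],[0,[0.006,-0.005,0.67],[0,0,-0.03]]]' 
python3 -m crank '[[0.6,[0,0,0],[0,0,0]],[0.6,[0,0,0],[0,0,0]],[0.6,[0,0,0],[0,0,0]],[0.6,[0,0,0],[0,0,0]],[0.6,[0,0,0],[0,0,0]],[0.6,[0,0,0],[0,0,0]],[0.6,[0,0,0],[0,0,0]]]' 20
python3 - <<'E'
from h import *
mv([.5435,.264,.14],66.3)
E
```

```text
clock: 5.17
ee_pos: [0.5413, 0.2627, 0.0063]
tcp_rot: [-0.002, 0.203, 0.979, -0.002]
ft_force: [-1.3, -0.8, -0.2]
finger_gap: 0.0919
finger_force: 0.0
clock: 5.75
ee_pos: [0.5437, 0.265, 0.0096]
tcp_rot: [0.0, 0.2, 0.98, 0.0]
ft_force: [-0.1, 0.4, 0.5]
finger_gap: 0.0473
finger_force: 0.0
t 5.75 pos [0.5437 0.265  0.0096] yaw_y 66.9 q6 -0.72 F [-0.1  0.4  0.5] shift units [-0.002 -0.006 -0.869]
turn units [ 0.    -0.     0.022] deg -0.6
```

```bash

python3 -m crank '[[0.7,[0,0,0],[0,0,0]],[0.7,[0,0,0],[0,0,0]],[0.7,[0,0,0],[0,0,0]],[0.7,[0,0,0],[0,0,0]]]' 30
python3 -m crank '[[0.7,[0,0,-0.1],[0,0,0]],[0.7,[0,0,-0.3],[0,0,0]],[0.7,[0,0,-0.6],[0,0,0]],[0.7,[0,0,-0.9],[0,0,0]],[0.7,[0,0,-0.9],[0,0,0]]]' 
python3 - <<'E'
from h import *
mv([.5175,-.0965,.15],45)
E
```

```text
clock: 6.08
ee_pos: [0.5437, 0.2651, 0.0096]
tcp_rot: [0.0, 0.2, 0.98, 0.0]
ft_force: [-1.5, -1.1, 5.9]
finger_gap: 0.0455
finger_force: 30.0
clock: 6.5
ee_pos: [0.5465, 0.2664, 0.1506]
tcp_rot: [0.003, 0.2, 0.98, 0.003]
ft_force: [0.8, 1.2, -1.9]
finger_gap: 0.0458
finger_force: 30.0
t 6.5 pos [0.5465 0.2664 0.1506] yaw_y 66.9 q6 -0.72 F [ 0.8  1.2 -1.9] shift units [-0.77  -2.302 -0.007]
turn units [ 0.004 -0.005  0.765] deg -21.9
```

```bash

python3 -m crank '[[0.7,[-0.25,-0.75,0],[0,0,0.4]],[0.7,[-0.25,-0.75,0],[0,0,0.4]],[0.7,[-0.25,-0.75,0],[0,0,0.4]],[0.7,[-0.25,-0.75,0],[0,0,0.4]]]' >/dev/null
python3 -m crank '[[0.7,[-0.1,-0.8,0],[0,0,0]],[0.7,[-0.1,-0.8,0],[0,0,0]],[0.7,[-0.1,-0.8,0],[0,0,0]],[0.7,[-0.1,-0.8,0],[0,0,0]]]'
python3 - <<'E'
from h import *
w=optics.grab_frame("wrist")
for t in("stud_tip","washer_top"):
  for d in optics.tip_of("wrist",t): print(t,round(d["p"],2),np.round(d["location"],4))
mv([.5175,-.0965,.15],55)
cv2.imwrite("pics/w3.png",w["pixels"])
E
```

```text
clock: 7.17
ee_pos: [0.4735, 0.0352, 0.1427]
tcp_rot: [-0.002, 0.298, 0.955, -0.002]
ft_force: [-1.5, -0.1, -2.4]
finger_gap: 0.046
finger_force: 30.0
washer_top 0.26 [0.4766 0.0359 0.1304]
t 7.32 pos [0.4783 0.0394 0.1439] yaw_y 55.4 q6 -0.89 F [-0.4  0.4 -1.9] shift units [-0.729 -0.597 -0.041]
turn units [-0.    -0.     0.014] deg -0.4
```

View pics/w3.png

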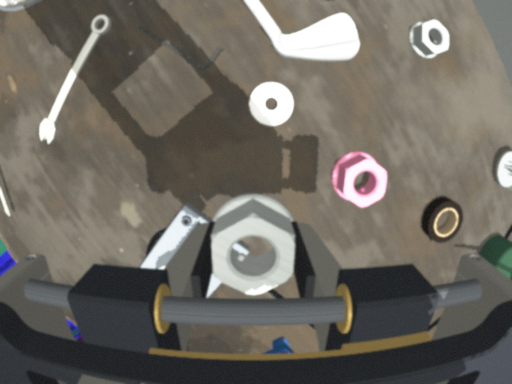

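The nut sits centred between the pads at (253,245). I'll refine the stud's axis from the first top picture, using the nut's known position to calibrate that camera.

```bash
python3 - <<'E'
from h import *
im=cv2.imread("pics/a.png"); f=optics.grab_frame("top"); R=rot(f["attitude"])
def rect(c,z,half=.04,n=260):
    g=np.linspace(-half,half,n); X,Y=np.meshgrid(c[0]+g,c[1]-g)
    q=(np.stack([X,Y,np.full_like(X,z)],-1)-f["eye"])@R
    u=(f["fx"]*q[...,0]/q[...,2]+f["cx"]+.5)*800/512-.5; v=(f["fy"]*q[...,1]/q[...,2]+f["cy"]+.5)*600/384-.5
    o=cv2.remap(im,u.astype(np.float32),v.astype(np.float32),cv2.INTER_CUBIC)
    for k in range(0,n,10):   # ticks each 10*80/259 mm
        cv2.line(o,(k,0),(k,6 if k%50 else 12),(0,0,255)); cv2.line(o,(0,k),(6 if k%50 else 12,k),(0,0,255))
    cv2.line(o,(130,125),(130,135),(0,0,255)); cv2.line(o,(125,130),(135,130),(0,0,255)); return o
cv2.imwrite("pics/r.png",np.hstack([rect([.5175,-.0965],.0945),rect([.5175,-.0965],.046),rect([.5436,.2640],.034)]))
E
```

```text
(no output)
```

View pics/r.png

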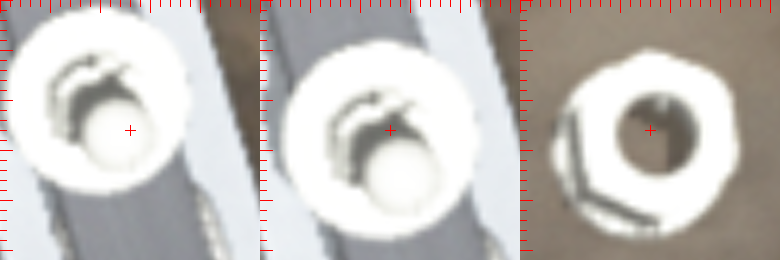

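```bash

python3 -m crank '[[0.7,[-0.6,-0.95,-0.05],[0,0,1]],[0.7,[-0.6,-0.95,-0.05],[0,0,1]],[0.7,[-0.6,-0.95,-0.05],[0,0,1]],[0.7,[-0.6,-0.95,-0.05],[0,0,1]],[0.7,[-0.6,-0.95,-0.05],[0,0,1]]]' >/dev/null
python3 -m crank '[[0.7,[0,0,0],[0,0,1]],[0.7,[0,0,0],[0,0,1]],[0.7,[0,0,0],[0,0,1]],[0.7,[0,0,0],[0,0,1]]]' >/dev/null
python3 -m crank '[[0.7,[0,0,0],[0,0,1]],[0.7,[0,0,0],[0,0,1]],[0.7,[0,0,0],[0,0,1]],[0.7,[0,0,0],[0,0,1]],[0.7,[0,0,0],[0,0,1]]]' 
python3 - <<'E'
from h import *
mv([.468,-.176,.14],-30)
E
```

```text
clock: 8.53
ee_pos: [0.4725, -0.1279, 0.1513]
tcp_rot: [-0.0, 0.869, 0.495, 0.0]
ft_force: [-0.5, -1.3, -2.5]
finger_gap: 0.0453
finger_force: 30.0
t 8.53 pos [ 0.4725 -0.1279  0.1513] yaw_y -30.7 q6 0.27 F [-0.5 -1.3 -2.5] shift units [-0.291  0.138  0.076]
turn units [ 0.    -0.    -0.024] deg 0.7
```

```bash

python3 -m crank '[[0.7,[-0.3,0.15,0],[0,0,0]],[0.7,[-0.3,0.15,0],[0,0,0]],[0.7,[-0.3,0.15,0],[0,0,0]],[0.7,[-0.3,0.15,0],[0,0,0]]]' 
python3 - <<'E'
from h import *
c=[.513,-.098]
o=np.hstack([rectify(c,.0945,.035,380),rectify(c,.046,.035,380)])
for k in (0,380): cv2.circle(o,(190+k,190),3,(0,0,255),-1)
cv2.imwrite("pics/s.png",o)
optics.grab_frame("wrist")
for t in("stud_tip","washer_top"):
  for d in optics.tip_of("wrist",t): print(t,round(d["p"],2),np.round(d["location"],4))
mv([.513,-.098,.15],55)
E
```

```text
clock: 8.87
ee_pos: [0.4684, -0.179, 0.1513]
tcp_rot: [-0.0, 0.868, 0.497, 0.0]
ft_force: [0.2, -0.3, -2.3]
finger_gap: 0.0458
finger_force: 30.0
stud_tip 0.77 [ 0.5123 -0.0987  0.0946]
stud_tip 0.57 [ 0.5134 -0.0957  0.0439]
washer_top 0.59 [ 0.5115 -0.0989  0.042 ]
t 9.12 pos [ 0.4681 -0.1785  0.1515] yaw_y -30.4 q6 0.16 F [-0.4  0.5 -2.3] shift units [ 0.614 -0.014  0.01 ]
turn units [ 0.000e+00 -1.000e-03 -2.981e+00] deg 85.4
```

View pics/s.png

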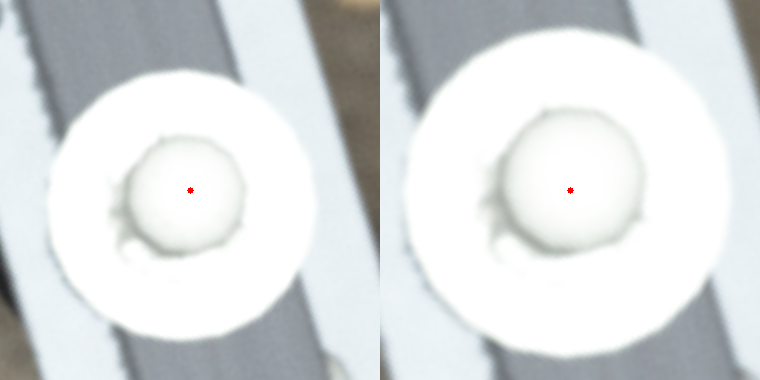

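Washer centre at right-panel (567,192) and tip centre at left-panel (187,194), which puts the axis at about (0.512, −0.099) after bias correction. Rotating back to 55° and moving over the stud.

```bash

python3 -m crank '[[0.7,[0,0,0],[0,0,-1]],[0.7,[0,0,0],[0,0,-1]],[0.7,[0,0,0],[0,0,-1]],[0.7,[0,0,0],[0,0,-1]]]' >/dev/null
python3 -m crank '[[0.7,[0,0,0],[0,0,-1]],[0.7,[0,0,0],[0,0,-1]],[0.7,[0,0,0],[0,0,-1]],[0.7,[0,0,0],[0,0,-1]]]' >/dev/null
python3 -m crank '[[0.7,[0,0,0],[0,0,-0.98]],[0.7,[0,0,0],[0,0,-0.98]],[0.7,[0,0,0],[0,0,-0.98]],[0.7,[0,0,0],[0,0,-0.98]],[0.7,[0,0,0],[0,0,-0.98]]]' 
python3 - <<'E'
from h import *
mv([.512,-.099,.12],55)
E
```

```text
clock: 10.2
ee_pos: [0.4681, -0.1788, 0.1516]
tcp_rot: [-0.0, 0.299, 0.954, 0.0]
ft_force: [0.6, -0.2, -2.6]
finger_gap: 0.046
finger_force: 30.0
t 10.2 pos [ 0.4681 -0.1788  0.1516] yaw_y 55.2 q6 -1.33 F [ 0.6 -0.2 -2.6] shift units [0.063 0.604 0.211]
turn units [-0.    -0.     0.009] deg -0.2
```

```bash

python3 -m crank '[[0.7,[0.063,0.604,0],[0,0,0]],[0.7,[0.063,0.604,0],[0,0,0]],[0.7,[0.063,0.604,0],[0,0,0]],[0.7,[0.063,0.604,0.21],[0,0,0]],[0.7,[0.063,0.604,0.21],[0,0,0]],[0.7,[0.063,0.604,0.21],[0,0,0]]]' 
python3 - <<'E'
from h import *
mv([.512,-.099,.104],55)
E
```

```text
clock: 10.7
ee_pos: [0.5109, -0.0991, 0.1191]
tcp_rot: [-0.002, 0.302, 0.953, -0.0]
ft_force: [-0.2, -0.7, -1.7]
finger_gap: 0.0459
finger_force: 30.0
t 10.7 pos [ 0.5109 -0.0991  0.1191] yaw_y 54.8 q6 -1.15 F [-0.2 -0.7 -1.7] shift units [-0.006  0.005  0.101]
turn units [ 0.    -0.    -0.007] deg 0.2
```

```bash

python3 -m crank '[[0.7,[0,0,0.05],[0,0,0]],[0.7,[0,0,0.1],[0,0,0]],[0.7,[0,0,0.13],[0,0,0]],[0.7,[0,0,0.15],[0,0,0]],[0.7,[0,0,0.17],[0,0,0]],[0.7,[0,0,0.17],[0,0,0]]]' 
python3 - <<'E'
from h import *
mv([.512,-.099,.082],55)
E
```

```text
clock: 11.2
ee_pos: [0.5124, -0.0998, 0.0942]
tcp_rot: [-0.0, 0.302, 0.953, 0.0]
ft_force: [1.4, 0.4, -2.6]
finger_gap: 0.0456
finger_force: 30.0
t 11.2 pos [ 0.5124 -0.0998  0.0942] yaw_y 54.9 q6 -1.15 F [ 1.4  0.4 -2.6] shift units [0.005 0.003 0.082]
turn units [ 0.     0.    -0.005] deg 0.1
```

Nothing touching yet. Keep lowering in small steps.

```bash

python3 -m crank '[[0.7,[0.003,0.002,0.03],[0,0,0]],[0.7,[0.003,0.002,0.05],[0,0,0]],[0.7,[0.003,0.002,0.07],[0,0,0]],[0.7,[0.003,0.002,0.08],[0,0,0]],[0.7,[0.003,0.002,0.08],[0,0,0]]]' 
python3 -m crank '[[0.7,[0,0,0.015],[0,0,0]],[0.7,[0,0,0.03],[0,0,0]],[0.7,[0,0,0.04],[0,0,0]],[0.7,[0,0,0.04],[0,0,0]]]' 
python3 - <<'E'
from h import *
mv([.512,-.099,.070],55)
E
```

```text
clock: 11.62
ee_pos: [0.5133, -0.0987, 0.0825]
tcp_rot: [0.001, 0.302, 0.953, 0.001]
ft_force: [4.6, 4.2, -4.5]
finger_gap: 0.0461
finger_force: 30.0
clock: 11.95
ee_pos: [0.5133, -0.0988, 0.0766]
tcp_rot: [0.001, 0.302, 0.953, 0.001]
ft_force: [4.6, 3.6, -4.0]
finger_gap: 0.0454
finger_force: 30.0
t 11.95 pos [ 0.5133 -0.0988  0.0766] yaw_y 54.9 q6 -1.15 F [ 4.6  3.6 -4. ] shift units [ 0.006 -0.006  0.044]
turn units [-0.     0.    -0.004] deg 0.1
```

```bash

python3 -m crank '[[0.7,[0,0.006,0],[0,0,0]],[0.7,[0,0.006,0],[0,0,0]],[0.7,[0,0.006,0],[0,0,0]]]' 
python3 -m crank '[[0.7,[0,0,0.013],[0,0,0]],[0.7,[0,0,0.025],[0,0,0]],[0.7,[0,0,0.035],[0,0,0]],[0.7,[0,0,0.035],[0,0,0]]]' 
python3 - <<'E'
from h import *
mv([.512,-.099,.068],55)
E
```

```text
clock: 12.2
ee_pos: [0.5131, -0.0984, 0.0766]
tcp_rot: [0.0, 0.302, 0.953, 0.0]
ft_force: [2.9, 1.9, -1.9]
finger_gap: 0.0459
finger_force: 30.0
clock: 12.53
ee_pos: [0.5126, -0.0979, 0.071]
tcp_rot: [-0.0, 0.302, 0.953, 0.0]
ft_force: [3.3, 5.5, -3.9]
finger_gap: 0.0456
finger_force: 30.0
t 12.53 pos [ 0.5126 -0.0979  0.071 ] yaw_y 54.9 q6 -1.15 F [ 3.3  5.5 -3.9] shift units [-0.001 -0.008  0.02 ]
turn units [ 0.     0.    -0.005] deg 0.1
```

```bash

python3 -m crank '[[0.7,[0.002,0.008,0],[0,0,0]],[0.7,[0.002,0.008,0],[0,0,0]],[0.7,[0.002,0.008,0.01],[0,0,0]],[0.7,[0.002,0.008,0.02],[0,0,0]],[0.7,[0.002,0.008,0.02],[0,0,0]]]' 
python3 -m crank '[[0.7,[0,0,0.01],[0,0,0]],[0.7,[0,0,0.015],[0,0,0]],[0.7,[0,0,0.015],[0,0,0]]]' 
python3 - <<'E'
from h import *
mv([.512,-.099,.066],55); print(ctrl.sense()["torque"])
E
```

```text
clock: 12.95
ee_pos: [0.5127, -0.0974, 0.0678]
tcp_rot: [-0.001, 0.302, 0.953, -0.0]
ft_force: [-0.1, -0.4, -2.2]
finger_gap: 0.0461
finger_force: 30.0
clock: 13.2
ee_pos: [0.513, -0.0973, 0.0661]
tcp_rot: [-0.0, 0.302, 0.953, -0.0]
ft_force: [-1.0, 0.6, 0.5]
finger_gap: 0.0461
finger_force: 30.0
t 13.2 pos [ 0.513  -0.0973  0.0661] yaw_y 54.9 q6 -1.15 F [-1.   0.6  0.5] shift units [-0.001 -0.013  0.   ]
turn units [ 0.    -0.    -0.004] deg 0.1
[0.20883603 0.10456613 0.05148793]
```

```bash

python3 -m crank '[[0.7,[0,0,0.005],[0,0,-0.1]],[0.7,[0,0,0.005],[0,0,-0.2]],[0.7,[0,0,0.005],[0,0,-0.3]],[0.7,[0,0,0.005],[0,0,-0.35]],[0.7,[0,0,0.005],[0,0,-0.35]]]' 
python3 - <<'E'
from h import *
mv([.512,-.099,.066],115); print(ctrl.sense()["torque"])
E
```

```text
clock: 13.62
ee_pos: [0.5134, -0.0972, 0.0657]
tcp_rot: [0.0, 0.217, 0.976, 0.0]
ft_force: [-1.8, 1.4, 4.0]
finger_gap: 0.0454
finger_force: 30.0
t 13.62 pos [ 0.5134 -0.0972  0.0657] yaw_y 65.0 q6 -1.32 F [-1.8  1.4  4. ] shift units [ 0.003 -0.015 -0.002]
turn units [-1.000e-03  0.000e+00 -1.746e+00] deg 50.0
[ 0.42139273  0.16094301 -0.01323052]
```

```bash

python3 -m crank '[[0.7,[0,0,0],[0,0,-0.1]],[0.7,[0,0,0],[0,0,-0.2]],[0.7,[0,0,0],[0,0,-0.3]],[0.7,[0,0,0],[0,0,-0.35]],[0.7,[0,0,0],[0,0,-0.35]]]' 
python3 - <<'E'
from h import *
mv([.512,-.099,.066],115); print(ctrl.sense()["torque"])
E
```

```text
clock: 14.03
ee_pos: [0.5132, -0.0974, 0.0652]
tcp_rot: [0.0, 0.131, 0.991, -0.0]
ft_force: [-0.2, -1.3, -2.2]
finger_gap: 0.0458
finger_force: 30.0
t 14.03 pos [ 0.5132 -0.0974  0.0652] yaw_y 75.0 q6 -1.5 F [-0.2 -1.3 -2.2] shift units [ 0.005 -0.012 -0.005]
turn units [-0.    -0.    -1.398] deg 40.0
[ 0.0543714  -0.12351389 -0.00473749]
```

```bash

python3 -m crank '[[0.7,[0,0,0.001],[0,0,-0.1]],[0.7,[0,0,0.001],[0,0,-0.2]],[0.7,[0,0,0.001],[0,0,-0.3]],[0.7,[0,0,0.001],[0,0,-0.35]],[0.7,[0,0,0.001],[0,0,-0.35]]]' 
python3 - <<'E'
from h import *
mv([.512,-.099,.066],115); print(ctrl.sense()["torque"])
E
```

```text
clock: 14.45
ee_pos: [0.513, -0.0974, 0.065]
tcp_rot: [-0.0, 0.044, 0.999, -0.0]
ft_force: [-1.2, -0.0, -2.5]
finger_gap: 0.0458
finger_force: 30.0
t 14.45 pos [ 0.513  -0.0974  0.065 ] yaw_y 84.9 q6 -1.67 F [-1.2 -0.  -2.5] shift units [ 0.005 -0.011 -0.007]
turn units [ 1.000e-03 -0.000e+00 -1.049e+00] deg 30.1
[-0.00590211 -0.00896807 -0.017731  ]
```

Dropped in: the downward force vanished. Lowering gently to confirm.

```bash

python3 -m crank '[[0.7,[0,0,0.007],[0,0,0]],[0.7,[0,0,0.014],[0,0,0]],[0.7,[0,0,0.02],[0,0,0]],[0.7,[0,0,0.02],[0,0,0]]]' 
python3 - <<'E'
from h import *
mv([.512,-.099,.06],115); print(ctrl.sense()["torque"])
E
```

```text
clock: 14.78
ee_pos: [0.513, -0.0974, 0.0619]
tcp_rot: [-0.0, 0.044, 0.999, -0.0]
ft_force: [-1.2, -1.0, -2.7]
finger_gap: 0.0458
finger_force: 30.0
t 14.78 pos [ 0.513  -0.0974  0.0619] yaw_y 84.9 q6 -1.67 F [-1.2 -1.  -2.7] shift units [ 0.006 -0.011  0.013]
turn units [ 0.   -0.   -1.05] deg 30.1
[-0.07482754  0.06677185 -0.02397677]
```

```bash

python3 -m crank '[[0.7,[0,0,0.007],[0,0,0]],[0.7,[0,0,0.013],[0,0,0]],[0.7,[0,0,0.013],[0,0,0]]]' 
python3 -m crank '[[0.7,[0,0,0.004],[0,0,0]],[0.7,[0,0,0.007],[0,0,0]],[0.7,[0,0,0.007],[0,0,0]]]' 
python3 - <<'E'
from h import *
mv([.512,-.099,.06],115); print(ctrl.sense()["torque"])
E
```

```text
clock: 15.03
ee_pos: [0.513, -0.0973, 0.06]
tcp_rot: [-0.0, 0.044, 0.999, -0.0]
ft_force: [-1.6, -1.0, -2.2]
finger_gap: 0.0456
finger_force: 30.0
clock: 15.28
ee_pos: [0.5131, -0.0973, 0.0591]
tcp_rot: [-0.0, 0.044, 0.999, -0.0]
ft_force: [-3.1, -1.5, -1.5]
finger_gap: 0.0458
finger_force: 30.0
t 15.28 pos [ 0.5131 -0.0973  0.0591] yaw_y 85.0 q6 -1.67 F [-3.1 -1.5 -1.5] shift units [ 0.006 -0.012 -0.006]
turn units [ 0.    -0.    -1.048] deg 30.0
[-0.14915867  0.2515969  -0.01297937]
```

```bash

python3 -m crank '[[0.7,[0,0,0.0015],[0,0,0.1]],[0.7,[0,0,0.003],[0,0,0.2]],[0.7,[0,0,0.0045],[0,0,0.3]],[0.7,[0,0,0.005],[0,0,0.35]],[0.7,[0,0,0.005],[0,0,0.35]]]' 
python3 - <<'E'
from h import *
mv([.512,-.099,.06],115); print(ctrl.sense()["torque"])
E
```

```text
clock: 15.7
ee_pos: [0.5133, -0.0973, 0.0584]
tcp_rot: [0.0, 0.131, 0.991, 0.0]
ft_force: [-1.1, -1.0, -2.1]
finger_gap: 0.0458
finger_force: 30.0
t 15.7 pos [ 0.5133 -0.0973  0.0584] yaw_y 74.9 q6 -1.5 F [-1.1 -1.  -2.1] shift units [ 0.005 -0.013 -0.011]
turn units [-0.   0.  -1.4] deg 40.1
[-0.05727986  0.11705639 -0.02190556]
```

Free. Continue 20° more.

```bash

python3 -m crank '[[0.7,[0,0,0.0015],[0,0,0.1]],[0.7,[0,0,0.003],[0,0,0.2]],[0.7,[0,0,0.0045],[0,0,0.3]],[0.7,[0,0,0.005],[0,0,0.35]],[0.7,[0,0,0.005],[0,0,0.35]]]' 
python3 - <<'E'
from h import *
mv([.512,-.099,.06],115); print(ctrl.sense()["torque"])
E
```

```text
clock: 16.12
ee_pos: [0.5133, -0.0972, 0.0577]
tcp_rot: [0.0, 0.217, 0.976, 0.0]
ft_force: [-0.6, -0.4, -1.4]
finger_gap: 0.0456
finger_force: 30.0
t 16.12 pos [ 0.5133 -0.0972  0.0577] yaw_y 64.9 q6 -1.32 F [-0.6 -0.4 -1.4] shift units [ 0.003 -0.014 -0.015]
turn units [-0.     0.    -1.748] deg 50.1
[0.01344562 0.10993807 0.04193261]
```

```bash

python3 -m crank '[[0.7,[0,0,0.0015],[0,0,0.1]],[0.7,[0,0,0.003],[0,0,0.2]],[0.7,[0,0,0.0045],[0,0,0.3]],[0.7,[0,0,0.005],[0,0,0.35]],[0.7,[0,0,0.005],[0,0,0.35]]]' 
python3 - <<'E'
from h import *
mv([.512,-.099,.06],115); print(ctrl.sense()["torque"])
E
```

```text
clock: 16.53
ee_pos: [0.5134, -0.0971, 0.057]
tcp_rot: [0.0, 0.301, 0.954, 0.0]
ft_force: [-0.5, 0.2, -2.8]
finger_gap: 0.0458
finger_force: 30.0
t 16.53 pos [ 0.5134 -0.0971  0.057 ] yaw_y 54.9 q6 -1.15 F [-0.5  0.2 -2.8] shift units [ 0.    -0.015 -0.02 ]
turn units [-0.000e+00  1.000e-03 -2.097e+00] deg 60.1
[ 0.22000131 -0.00665455 -0.00991417]
```

Regrasp 60° round to keep clear of the regulator.

```bash

python3 -m crank '[[0.2,[0,0,0],[0,0,0]],[0.2,[0,0,0],[0,0,0]],[0.2,[0,0,0],[0,0,0]],[0.2,[0,0,0],[0,0,0]],[0.2,[0,0,0],[0,0,0]],[0.2,[0,0,0],[0,0,0]]]' 
python3 - <<'E'
from h import *
mv([.512,-.099,.06],115)
E
```

```text
clock: 17.03
ee_pos: [0.5134, -0.0973, 0.057]
tcp_rot: [0.0, 0.301, 0.953, 0.0]
ft_force: [-0.8, -0.9, 0.3]
finger_gap: 0.0733
finger_force: 0.0
t 17.03 pos [ 0.5134 -0.0973  0.057 ] yaw_y 54.9 q6 -1.15 F [-0.8 -0.9  0.3] shift units [ 0.001 -0.014 -0.02 ]
turn units [-0.     0.    -2.098] deg 60.1
```

```bash

python3 -m crank '[[0.2,[0,0,0],[0,0,-1]],[0.2,[0,0,0],[0,0,-1]],[0.2,[0,0,0],[0,0,-1]],[0.2,[0,0,0],[0,0,-1]]]' >/dev/null
python3 -m crank '[[0.2,[0,0,0],[0,0,-1]],[0.2,[0,0,0],[0,0,-1]],[0.2,[0,0,0],[0,0,-1]],[0.2,[0,0,0],[0,0,-1]],[0.2,[0,0,0],[0,0,-1]]]'
python3 - <<'E'
from h import *
mv([.5134,-.0973,.057],115)
E
```

```text
clock: 17.78
ee_pos: [0.5133, -0.0973, 0.0569]
tcp_rot: [0.0, -0.195, 0.981, -0.0]
ft_force: [-0.0, -0.3, -0.2]
finger_gap: 0.0735
finger_force: 0.0
t 17.78 pos [ 0.5133 -0.0973  0.0569] yaw_y 112.5 q6 -2.15 F [-0.  -0.3 -0.2] shift units [-0.001 -0.    -0.   ]
turn units [-0.    -0.    -0.086] deg 2.5
```

```bash

python3 -m crank '[[0.2,[0,0,0],[0,0,-0.085]],[0.7,[0,0,0],[0,0,-0.085]],[0.7,[0,0,0],[0,0,-0.085]],[0.7,[0,0,0],[0,0,-0.085]],[0.7,[0,0,0],[0,0,-0.085]],[0.7,[0,0,0],[0,0,-0.085]],[0.7,[0,0,0],[0,0,-0.085]],[0.7,[0,0,0],[0,0,-0.085]]]' 30
python3 - <<'E'
from h import *
mv([.5134,-.0973,.057],115);print(ctrl.sense()["torque"])
E
```

```text
clock: 18.45
ee_pos: [0.5134, -0.0976, 0.057]
tcp_rot: [0.0, -0.213, 0.977, -0.0]
ft_force: [0.9, -3.6, -0.6]
finger_gap: 0.0455
finger_force: 30.0
t 18.45 pos [ 0.5134 -0.0976  0.057 ] yaw_y 114.6 q6 -2.19 F [ 0.9 -3.6 -0.6] shift units [-0.001  0.002 -0.   ]
turn units [-0.    -0.    -0.014] deg 0.4
[-0.53181737 -0.25795468 -0.0303172 ]
```

```bash

python3 -m crank '[[0.7,[0,-0.003,0.0015],[0,0,0.1]],[0.7,[0,-0.003,0.003],[0,0,0.2]],[0.7,[0,-0.003,0.0045],[0,0,0.3]],[0.7,[0,-0.003,0.005],[0,0,0.35]],[0.7,[0,-0.003,0.005],[0,0,0.35]]]' 
python3 - <<'E'
from h import *
mv([.5134,-.0973,.057],115);print(ctrl.sense()["torque"])
E
```

```text
clock: 18.87
ee_pos: [0.5133, -0.0975, 0.0562]
tcp_rot: [-0.0, -0.127, 0.992, 0.0]
ft_force: [0.0, -0.3, 0.6]
finger_gap: 0.0456
finger_force: 30.0
t 18.87 pos [ 0.5133 -0.0975  0.0562] yaw_y 104.5 q6 -2.02 F [ 0.  -0.3  0.6] shift units [-0.001  0.001 -0.006]
turn units [ 0.     0.    -0.365] deg 10.5
[ 0.11213016 -0.09242878 -0.01193918]
```

```bash

python3 -m crank '[[0.7,[0,0,0.001],[0,0,0.07]],[0.7,[0,0,0.002],[0,0,0.14]],[0.7,[0,0,0.0025],[0,0,0.2]],[0.7,[0,0,0.0025],[0,0,0.2]]]' 
python3 - <<'E'
from h import *
mv([.5134,-.0973,.057],115);print(ctrl.sense()["torque"])
E
```

```text
clock: 19.2
ee_pos: [0.5133, -0.0975, 0.0559]
tcp_rot: [-0.0, -0.077, 0.997, 0.0]
ft_force: [0.1, 0.8, 2.1]
finger_gap: 0.046
finger_force: 30.0
t 19.2 pos [ 0.5133 -0.0975  0.0559] yaw_y 98.9 q6 -1.92 F [0.1 0.8 2.1] shift units [-0.001  0.001 -0.008]
turn units [ 0.     0.    -0.564] deg 16.1
[ 0.30954268 -0.04941005  0.01831718]
```

```bash

python3 -m crank '[[0.7,[0,0,0.001],[0,0,0.07]],[0.7,[0,0,0.002],[0,0,0.14]],[0.7,[0,0,0.0025],[0,0,0.2]],[0.7,[0,0,0.0025],[0,0,0.2]]]' 
python3 - <<'E'
from h import *
mv([.5134,-.0973,.057],115);print(ctrl.sense()["torque"])
E
```

```text
clock: 19.53
ee_pos: [0.5128, -0.0974, 0.0558]
tcp_rot: [-0.001, -0.027, 1.0, 0.0]
ft_force: [-3.2, 1.1, 8.3]
finger_gap: 0.0459
finger_force: 30.0
t 19.53 pos [ 0.5128 -0.0974  0.0558] yaw_y 93.1 q6 -1.82 F [-3.2  1.1  8.3] shift units [-0.004  0.    -0.008]
turn units [ 0.001  0.    -0.763] deg 21.9
[0.43296014 0.44190641 0.04418882]
```

```bash

python3 -m crank '[[0.7,[0,0,0],[0,0,0.07]],[0.7,[0,0,0],[0,0,0.14]],[0.7,[0,0,0],[0,0,0.14]]]' 
python3 - <<'E'
from h import *
mv([.5134,-.0973,.057],115);print(ctrl.sense()["torque"])
E
```

```text
clock: 19.78
ee_pos: [0.5127, -0.0973, 0.0558]
tcp_rot: [-0.001, 0.008, 1.0, 0.0]
ft_force: [-3.8, 0.9, 9.5]
finger_gap: 0.0458
finger_force: 30.0
t 19.78 pos [ 0.5127 -0.0973  0.0558] yaw_y 89.1 q6 -1.75 F [-3.8  0.9  9.5] shift units [-0.005  0.    -0.008]
turn units [ 0.001  0.001 -0.904] deg 25.9
[0.55495932 0.49965139 0.02564076]
```

The force doesn't change with further turning, so the flange is on the washer. Releasing.

```bash

python3 -m crank '[[0.15,[0,0,0],[0,0,0]],[0.15,[0,0,0],[0,0,0]],[0.15,[0,0,0],[0,0,0]],[0.15,[0,0,0],[0,0,0]],[0.15,[0,0,0],[0,0,0]],[0.15,[0,0,0],[0,0,0]],[0.15,[0,0,0],[0,0,0]]]' 
python3 -m crank '[[0.15,[0,0,-0.1],[0,0,0]],[0.15,[0,0,-0.3],[0,0,0]],[0.15,[0,0,-0.5],[0,0,0]],[0.15,[0,0,-0.7],[0,0,0]],[0.15,[0,0,-0.7],[0,0,0]]]' 
python3 - <<'E'
from h import *
o=[rectify([.5125,-.0975],.080,.04,390)]
b=optics.grab_frame("scene")["pixels"][235:305,270:345]
o.append(cv2.resize(b,(400,390),interpolation=cv2.INTER_CUBIC))
cv2.imwrite("pics/e.png",np.hstack(o))
optics.grab_frame("wrist")
for d in optics.tip_of("wrist","nut")[:3]: print(round(d["p"],2),np.round(d["location"],4))
mv([.44,-.0973,.2])
E
```

```text
clock: 20.37
ee_pos: [0.5134, -0.0977, 0.0554]
tcp_rot: [-0.0, 0.008, 1.0, 0.0]
ft_force: [0.1, -0.3, 1.3]
finger_gap: 0.0779
finger_force: 0.0
clock: 20.78
ee_pos: [0.5166, -0.0984, 0.1658]
tcp_rot: [0.004, 0.008, 1.0, -0.001]
ft_force: [0.9, 1.0, -0.1]
finger_gap: 0.078
finger_force: 0.0
0.8 [ 0.5133 -0.0964  0.0445]
0.75 [0.5319 0.1334 0.0008]
t 20.98 pos [ 0.5127 -0.0976  0.1595] yaw_y 89.1 q6 -1.75 F [-0.1  0.2 -0.9] shift units [ 0.485 -0.005 -0.27 ]
```

View pics/e.png

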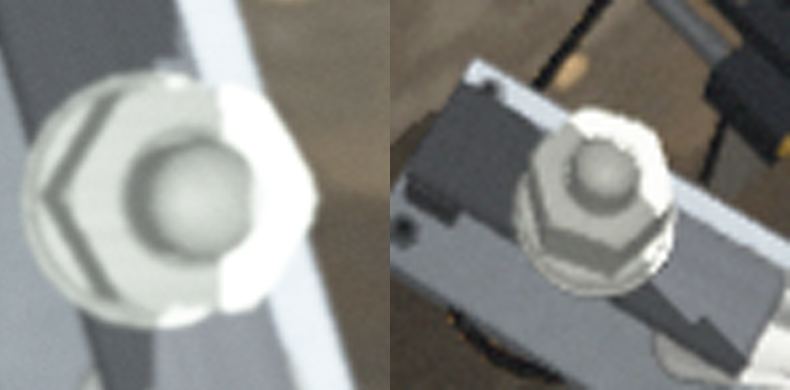

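The nut sits flat, with the stud tip centred in it at left-panel (200,200), and nothing is touching it. Handing in.

```bash
python3 -c "
from workcell import ctrl
print(ctrl.sign_off())"
```

```text
the job is handed in; nothing more can be done
None
```

The big flange nut is on the stud, run down until its flange rests on the washer, and released. The job was handed in at about 21 s; no result came back.

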